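# Hold the bolt behind the vice bracket while the nut runs on

## Task

The power runner is turning the stiff locking nut of the bench-vice bracket, but the bolt just spins round with it. Pick up the maple offcut that lies across the gap behind the bracket and put it in the scrap bin, then reach down into the gap, grip the hidden hex head of the bolt and hold it from turning until the nut has run on at least a quarter turn. Finish while still gripping the head and keeping it still; do not disturb the glue bottle, the varnish jar or the screwdriver.

Things in the scene. Friction and masses are not known exactly. Their poses are not given: they have to be found in the camera images.
- bracket: Fixed bracket assembly on a 200 x 170 x 8 mm steel foot. Origin on the bench top, under the bolt axis, at the rear (+x) face of the green steel upright; x runs along the bolt from nut to head, z up. Upright: x -12 to 0 mm, 170 mm wide (y), top 90 mm high. Nut, socket (42 mm across) and red runner motor (60 mm across, x -114 to -50 mm, top 84 mm high) are in front of it
- beam (a point): Middle of the top of the dark wooden beam that stands behind the upright, parallel to it, fixed to the bracket: bracket x 50 to 72 mm, 170 mm wide (y), top 90 mm high. Between upright and beam is the open-topped gap, 50 mm wide, its floor 8 mm above the bench
- head (a point): Centre of the bolt's hex head: on the bolt axis, in the middle of the gap (bracket x = 25 mm, y = 0), 60 mm above the bench, 30 mm below the top edges of bracket and beam. Fixed to the bracket, axes as the bracket's
- bolt: Bolt with brass hex head, 30 mm across flats, 35 across corners, 14 mm long (bracket x 18 to 32 mm), white paint mark on a corner and its end; a round 32 mm collar fills bracket x 1 to 17 mm. Origin on the axis, 25 mm before the head's centre; x along the axis. It only turns: about 0.5 rad/s until held, which takes 0.2 N m; jaws closing along bracket y, from above, hold it at any hex angle
- thread (a joint): How far the nut has run on along the bolt, in rad: 0 at the start, stays there while the bolt spins with the nut, grows by about 0.25 rad/s while the bolt is held from turning
- offcut: Loose pale maple offcut, 100 (x) x 45 (y) x 30 (z) mm, about 0.1 kg. Origin at the centre of its underside. At the start it lies flat across the gap on the tops of bracket and beam, above the bolt head, its long axis roughly along the bracket's x
- scrap_bin: Fixed open blue bin, 220 (x) x 190 (y) mm outside, 70 mm high, walls and floor 8 mm thick. Origin at the centre of its underside, z up
- glue_bottle: Red glue bottle with white cap, 52 mm diameter, 130 mm tall, standing upright, loose. Origin at the centre of its underside. A bystander
- varnish_jar: Small amber jar, 44 mm diameter, 60 mm tall, standing upright, loose. Origin at the centre of its underside. A bystander
- screwdriver: Orange-handled screwdriver, about 200 mm long, lying on the bench beyond the work, roughly along y, loose. Origin near its middle. A bystander

How it is judged:
By the outcome, as a careful person would: the job done as asked, in the order asked, and still so for the second after the job is handed in, while the arm keeps its last pose, push and grip.
It also fails if it takes over 61 s, if anything falls off the work surface, if the arm or the gripper's body presses on something with over 40 N, if the wrist force passes 120 N, or if a joint passes its speed limit or range.

## Robot

A 6-joint arm with a two-finger parallel gripper is mounted at the origin on the work surface. World frame = base frame: x ahead of the robot, y to its left, z up, the work surface at z = 0. Lengths are in m, angles in rad, forces in N, time in s.
With the tool pointing down it reaches from about 0.3 to 0.775 m from the base axis. Payload 14.6 kg.
Tool frame: the origin (TCP) lies between the finger pads, 19 mm behind the fingertips; this is the grasp point; z points along the fingers, y is the line along which they close (so a half turn about z gives the same grasp; the last joint's range is limited). The gripper opens to 94 mm and grips with 3 to 60 N. Pads are 16 mm wide; open, the fingers measure 119 mm over their backs; the gripper's body (75 mm by 177 mm) begins 78 mm behind the grasp point.
Start: joints at [1.121, 0.3, 1.521, -0, 1.321, -0.067], TCP at [0.205, 0.51, 0.224] pointing down, gripper open.
Joint ranges: [-3.03, 3.03], [-0.79, 2.21], [0.23, 2.52], [-1.04, 4.18], [0, 3.07], [-2.55, 2.55]. Speed limits (rad/s): [2.22, 2.22, 2.57, 3.14, 3.14, 3.14].

## Interface

Orientations are given as [roll, pitch, yaw] about the fixed x, y, z axes, in that order (R = Rz(yaw) Ry(pitch) Rx(roll)).
In Python, from station import ctrl gives the robot as it stands. The module is installed in compiled form; this text tells all that it offers.
- The arm moves only by the tool servo_tool, never from a script. Its argument "motion" is a list of rows, each a list of 5 numbers: the closure, from 0 (fully open) to 1 (shut), then the shift along the world's x, y, z in cm, then the turn about the world's z in degrees. A call has 1 to 20 rows; each row is the pose to reach, as a shift and turn from the pose commanded when the call began; what a row does not reach only later rows make up. A row lasts 1/8 s, in which the tool goes at most 62.5 mm and 10.7 degrees, less where a joint would pass 70% of its speed; a pose out of reach is approached as far as the arm can. A call with a gripper value outside its range is refused whole. The fingers move at their own pace and stop on an object; "squeeze" is the grip in N (left out, the last holds). Time passes only in rows, so rows that repeat a pose let the fingers close. It gives the time, the measured TCP pose, the force, the opening and the grip force at its end, in the units of the state.
- ctrl.get_obs(): the state, without advancing time (a new reading comes with each control period).
- ctrl.camera(name): name is "scene" or "top" or "wrist"; returns a dict with "image" (384x512x3 uint8, red, green, blue), "fx", "fy", "cx", "cy" (pixels), "camera_from_world" (4x4, takes a point from world to camera coordinates); the wrist camera has in their place "hand_eye" (4x4, takes a point from camera to tool coordinates, whose origin is the TCP and whose axes are the flange's). Camera axes: x right, y up, looking along -z (the intrinsics and any distortion apply to the point x, -y, -z); pixel columns grow to the right and rows downward; lengths in m; the calibration is good to about 2 mm. A picture is of the moment at which its call begins: read the wrist's pose just before it. There is no depth.
- ctrl.hand_in(): hands the job in; it is judged then, once.
The state is a dict: "time_s": time; "qpos": joint angles; "joint_vel": joint speeds; "tau": joint torques, N m; "ee_pos": TCP position; "eef_rot": TCP orientation; "force": force on the tool from outside, world axes, zero at the start; "moment": the same for the moment, N m; "grip_width": finger opening in m; "grip_force": force on a finger pad.
Only numpy, scipy, OpenCV 4.12 (cv2) and the standard library are available. Lean on these libraries where they do the work, as an engineer would, in place of code of your own. Each camera call takes 0.05 s, during which the arm holds its last target. There are 200 camera calls.

## Working session

There is one attempt and no reset: what is moved stays moved. The work goes in short steps, Python scripts to look and compute and a tool call to move; the robot and the scene stay as the last step left them, time stands still between calls to the robot, and variables do not carry over. Pictures are saved under pics/ and viewed, at most 10 in all, crops included, and the job is handed in when it is done.

Besides the shell and the picture viewer there is one more tool, called after "Request:" as name([rows], argument=value, ...), one row to a line, values as JSON. servo_tool: Moves the arm, as the interface text tells. Its arguments: {"type":"object","properties":{"motion":{"type":"array","items":{"type":"array","items":{"type":"number"}}},"squeeze":{"type":"number"}},"required":["motion"]}

```bash
mkdir -p pics
cat > h.py <<'E'
import numpy as np, cv2
from station import ctrl
def snap(n,f):
    c=ctrl.camera(n); cv2.imwrite(f'pics/{f}.png',c['image'][:,:,::-1]); np.save(f'pics/{f}.npy',c,allow_pickle=True); return c
def load(f): return np.load(f'pics/{f}.npy',allow_pickle=True).item()
def cast(c,u,v,z,T=None):
    M=np.linalg.inv(c['camera_from_world']) if T is None else T
    d=M[:3,:3]@np.array([(u-c['cx'])/c['fx'],-(v-c['cy'])/c['fy'],-1]); o=M[:3,3]
    return o+d*(z-o[2])/d[2]
E
python3 - <<'E'
from h import *
a=snap('scene','s0');b=snap('top','t0')
print({k:v for k,v in a.items() if k!='image'});print({k:v for k,v in b.items() if k!='image'})
print(ctrl.get_obs())
E
```

```text
{'fx': 348.6842540084663, 'fy': 348.6842540084663, 'cx': 256.36284011552624, 'cy': 186.4663319300799, 'camera_from_world': array([[ 0.15241762,  0.98822827, -0.01318129, -0.10733852],
       [-0.63150857,  0.10764155,  0.76786081,  0.35205955],
       [ 0.76024062, -0.10871142,  0.64048109, -1.25807919],
       [ 0.        ,  0.        ,  0.        ,  1.        ]])}
{'fx': 393.5689235408519, 'fy': 393.5689235408519, 'cx': 256.0634255747426, 'cy': 187.25179010515555, 'camera_from_world': array([[-0.01610922, -0.99965312,  0.02083591, -0.00221647],
       [ 0.99726473, -0.01456035,  0.07246413, -0.64766755],
       [-0.07213561,  0.02194626,  0.99715336, -0.81229617],
       [ 0.        ,  0.        ,  0.        ,  1.        ]])}
{'time_s': 0.1, 'qpos': array([ 1.12140347e+00,  3.00420576e-01,  1.52148270e+00, -1.51024050e-05,
        1.32066892e+00, -6.65791484e-02]), 'joint_vel': array([ 0.00096443, -0.00123023, -0.00183915,  0.00022509,  0.00179475,
       -0.00115706]), 'tau': array([ 9.26609246e-04, -5.32640219e+01, -3.53290451e+01,  7.10254395e-02,
        2.34098959e-02, -5.10548080e-05]), 'ee_pos': array([0.20535344, 0.51001578, 0.22375564]), 'eef_rot': array([-3.14061430e+00, -5.05730161e-05,  2.75878267e+00]), 'force': array([-0.6489888 , -0.46319301, -0.1469507 ]), 'moment': array([-0.04507942, -0.04585494, -0.03241914]), 'grip_force': 0.0, 'grip_width': 0.09374587380593012}
```

View pics/t0.png

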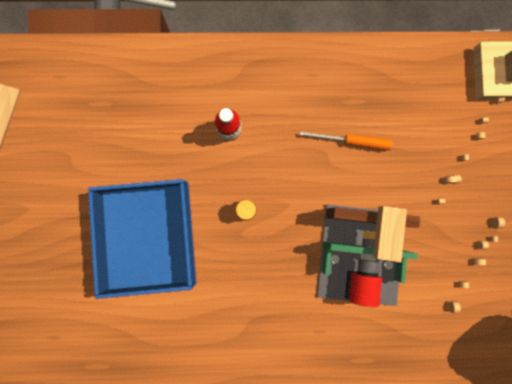

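View pics/s0.png

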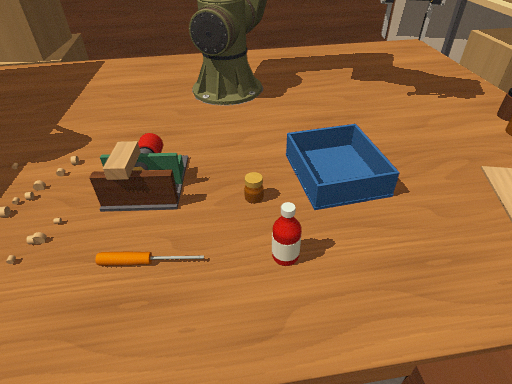

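The top view shows the bin at about (142,238), the bracket at (370,250) with the offcut on it at (391,234), and the glue bottle (228,123), jar (246,210) and screwdriver (350,140). The scene view agrees.

Run:
```python
from h import *
c=load('t0'); im=c['image']; hsv=cv2.cvtColor(im,cv2.COLOR_RGB2HSV)
def m(lo,hi,roi):
    k=cv2.inRange(hsv,np.array(lo),np.array(hi)); o=np.zeros_like(k); x0,y0,x1,y1=roi; o[y0:y1,x0:x1]=k[y0:y1,x0:x1]; return o
def rect(k,z,name):
    cs=max(cv2.findContours(k,cv2.RETR_EXTERNAL,cv2.CHAIN_APPROX_NONE)[0],key=cv2.contourArea)
    P=np.array([cast(c,u,v,z)[:2] for u,v in cs[:,0]],np.float32)*1000
    r=cv2.minAreaRect(P); print(name,cv2.contourArea(cs),[np.round(x,1) for x in r]); 
rect(m([10,60,170],[28,150,255],(370,200,412,270)),.12,'offcut')
rect(m([100,80,40],[125,255,255],(80,170,200,305)),.07,'bin')
rect(m([60,60,40],[90,255,255],(315,230,420,290)),.09,'green')
rect(m([20,120,120],[32,255,255],(230,195,262,225)),.06,'jar')
rect(m([0,200,80],[6,255,255],(340,260,390,310)),.07,'motor')
rect(m([0,200,80],[6,255,255],(210,100,250,145)),.1,'glue')
x=cv2.resize(im[195:310,310:425],None,fx=5,fy=5,interpolation=cv2.INTER_CUBIC);cv2.imwrite('pics/t0c.png',x[:,:,::-1])
```

```text
offcut 1204.5 [array([ 550. , -262.9]), array([ 45.6, 100.2]), np.float64(81.9)]
bin 10785.0 [array([548. , 217.3]), array([216.4, 196.4]), np.float64(4.3)]
green 452.5 [array([ 500.5, -185.5]), array([94.2, 62. ]), np.float64(85.3)]
jar 231.5 [array([600.2,  10.7]), array([34.4, 34.3]), np.float64(89.1)]
motor 798.5 [array([ 436.9, -223.2]), array([59.7, 58.9]), np.float64(79.8)]
glue 234.5 [array([768.4,  42.6]), array([39.1, 47.5]), np.float64(17.0)]
```

View pics/t0c.png

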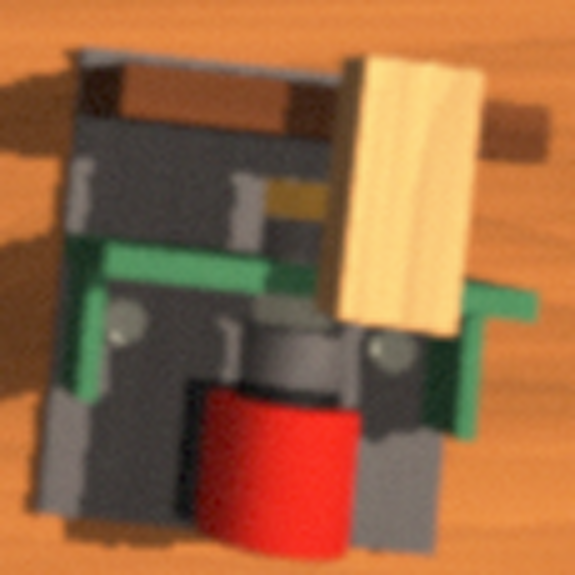

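Run:
```python
from h import *
c=load('t0')
f=lambda x,y,z:np.round(cast(c,310+x/5,195+y/5,z)*1000,1)
for n,p,z in [('up rear L',(106,240),.09),('up rear R',(540,290),.09),('up front L',(106,279),.09),('up front R',(535,318),.09),('beam rear L',(84,62),.09),('beam rear R',(550,106),.09),('beam front L',(84,115),.09),('beam front R',(548,160),.09),('foot fl',(40,512),.008),('foot fr',(435,552),.008),('foot rl',(82,48),.008),('motor front mid',(270,555),.054)]: print(n,f(*p,z))
```

```text
up rear L [ 532.1 -154.9   90. ]
up rear R [ 509.8 -324.    90. ]
up front L [ 517.1 -154.4   90. ]
up front R [ 499.  -321.6   90. ]
beam rear L [ 601.3 -148.3   90. ]
beam rear R [ 581.1 -331.3   90. ]
beam front L [ 580.6 -147.7   90. ]
beam front R [ 560.1 -329.5   90. ]
foot fl [ 411.9 -140.5    8. ]
foot fr [ 391.7 -309.     8. ]
foot rl [ 608.8 -164.2    8. ]
motor front mid [ 402.5 -225.    54. ]
```

Request:
servo_tool([
  [0,34.5,-77.3,0,14],
  [0,34.5,-77.3,0,14],
  [0,34.5,-77.3,0,14],
  [0,34.5,-77.3,0,14],
  [0,34.5,-77.3,0,14],
  [0,34.5,-77.3,0,14],
  [0,34.5,-77.3,0,14],
  [0,34.5,-77.3,0,14],
  [0,34.5,-77.3,0,14],
  [0,34.5,-77.3,0,14],
  [0,34.5,-77.3,0,14],
  [0,34.5,-77.3,0,14],
  [0,34.5,-77.3,0,14],
  [0,34.5,-77.3,0,14],
  [0,34.5,-77.3,0,14],
  [0,34.5,-77.3,0,14],
  [0,34.5,-77.3,0,14],
  [0,34.5,-77.3,0,14],
  [0,34.5,-77.3,0,14],
])

```text
time_s: 2.48
ee_pos: [0.5504, -0.2625, 0.2245]
eef_rot: [-3.141, 0.0, 3.004]
force: [0.7, -0.0, -0.3]
grip_width: 0.0942
grip_force: 0.0
```

```bash
cat >> h.py <<'E'
from scipy.spatial.transform import Rotation as Ro
def wsnap(f):
    o=ctrl.get_obs(); c=ctrl.camera('wrist'); T=np.eye(4); T[:3,:3]=Ro.from_euler('xyz',o['eef_rot']).as_matrix(); T[:3,3]=o['ee_pos']
    c['T']=T@c['hand_eye']; cv2.imwrite(f'pics/{f}.png',c['image'][:,:,::-1]); np.save(f'pics/{f}.npy',c,allow_pickle=True); return c,o
E
python3 - <<'E'
from h import *
c,o=wsnap('w1'); print(o['time_s'],o['ee_pos'],o['eef_rot'],o['qpos']); print(c['hand_eye'],c['fx'])
hsv=cv2.cvtColor(c['image'],cv2.COLOR_RGB2HSV)
k=cv2.inRange(hsv,np.array([10,60,170]),np.array([28,150,255]))
for cs in sorted(cv2.findContours(k,cv2.RETR_EXTERNAL,cv2.CHAIN_APPROX_NONE)[0],key=cv2.contourArea)[-2:]:
    P=np.array([cast(c,u,v,.12,c['T'])[:2] for u,v in cs[:,0]],np.float32)*1000
    print(cv2.contourArea(cs),cv2.minAreaRect(P))
E
```

```text
2.475 [ 0.55044352 -0.26245899  0.22448478] [-3.14148456e+00  2.91050549e-04  3.00361175e+00] [-5.04982970e-01  4.34077667e-01  1.33846139e+00  3.61086541e-06
  1.36874315e+00 -1.93779911e+00]
[[ 5.60891930e-05  9.72877835e-01  2.31319508e-01  6.71712029e-02]
 [ 9.99999987e-01 -1.98974852e-05 -1.58790628e-04 -4.63701395e-04]
 [-1.49881206e-04  2.31319514e-01 -9.72877824e-01 -1.59259269e-01]
 [ 0.00000000e+00  0.00000000e+00  0.00000000e+00  1.00000000e+00]] 275.5230889176362
163.0 ((415.23095703125, -383.4319763183594), (15.373175621032715, 9.998469352722168), 4.001562118530273)
3971.0 ((548.9724731445312, -265.51715087890625), (44.895111083984375, 98.69486999511719), 81.70094299316406)
```

View pics/w1.png

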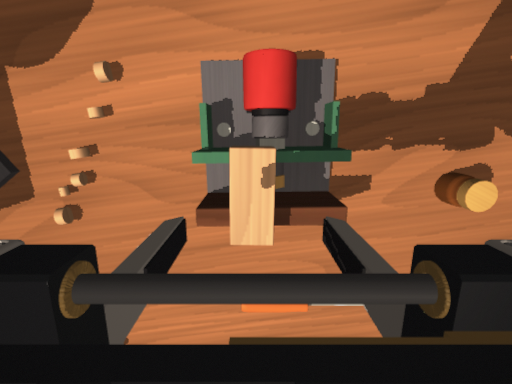

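The wrist view confirms the offcut lies between the open jaws, with its top spanning pixels (230–275, 148–245). I'll lower and grip it.

Request:
servo_tool([
  [0,-0.1,-0.2,-3,0],
  [0,-0.1,-0.2,-6,0],
  [0,-0.1,-0.2,-8.5,0],
  [0,-0.1,-0.2,-10.5,0],
  [0,-0.1,-0.2,-11.8,0],
  [0,-0.1,-0.2,-11.8,0],
  [0.7,-0.1,-0.2,-11.8,0],
  [0.7,-0.1,-0.2,-11.8,0],
  [0.7,-0.1,-0.2,-11.8,0],
  [0.7,-0.1,-0.2,-11.8,0],
  [0.7,-0.1,-0.2,-11.8,0],
  [0.7,-0.1,-0.2,-11.8,0],
  [0.7,-0.1,-0.2,-11.8,0],
  [0.7,-0.1,-0.2,-11.8,0],
], squeeze=20)

```text
time_s: 4.28
ee_pos: [0.5494, -0.2648, 0.1063]
eef_rot: [-3.142, 0.0, 3.003]
force: [-0.1, 0.8, 1.6]
grip_width: 0.0447
grip_force: 20.0
```

Request:
servo_tool([
  [0.7,0,0,1.5,0],
  [0.7,0,0,5,0],
  [0.7,0,0,9,0],
  [0.7,0,5,9.5,0],
  [0.7,0,11,9.5,0],
  [0.7,0,17,9.5,0],
  [0.7,0,23,9.5,0],
  [0.7,0,29,9.5,0],
  [0.7,0,35,9.5,0],
  [0.7,0,41,9.5,0],
  [0.7,0,46,9.5,0],
  [0.7,0,48.2,9.5,0],
  [0.7,0,48.2,9.5,0],
  [0.7,0,48.2,9.5,0],
  [0.7,0,48.2,9.5,0],
])

```text
time_s: 6.15
ee_pos: [0.5497, 0.2159, 0.2015]
eef_rot: [-3.142, 0.0, 3.002]
force: [0.7, 0.8, -1.0]
grip_width: 0.0447
grip_force: 20.0
```

Request:
servo_tool([
  [0.7,0,0,-5,0],
  [0.7,0,0,-10,0],
  [0.7,0,0,-14,0],
  [0.7,0,0,-16,0],
  [0.7,0,0,-17,0],
  [0.7,0,0,-17,0],
  [0.2,0,0,-17,0],
  [0.2,0,0,-17,0],
  [0.2,0,0,-17,0],
  [0.2,0,0,-17,0],
  [0.2,0,0,-12,0],
  [0.2,0,0,-6,0],
  [0.2,0,0,0,0],
  [0.2,0,0,0,0],
])

```text
time_s: 7.9
ee_pos: [0.5509, 0.2177, 0.2063]
eef_rot: [3.138, 0.008, 3.003]
force: [0.3, 0.8, -0.7]
grip_width: 0.0748
grip_force: 0.0
```

Run:
```python
from h import *
a=snap('scene','s2');b=snap('top','t2')
cv2.imwrite('pics/t2c.png',np.hstack([cv2.resize(b['image'],(400,300)),cv2.resize(a['image'],(400,300))])[:,:,::-1])
```

```text
(no output)
```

View pics/t2c.png

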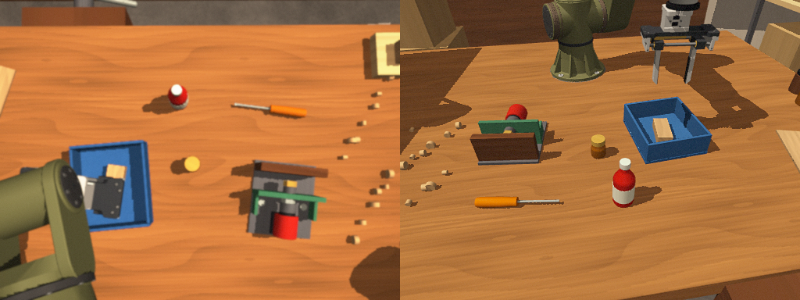

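The offcut lies in the bin and the bystanders have not moved. Next I go above the bolt head.

Request:
servo_tool([
  [0.2,0,-5,1,0],
  [0.2,0,-11,1,0],
  [0.2,0,-17,1,0],
  [0.2,0,-23,1,0],
  [0.2,0,-29,1,0],
  [0.2,0,-35,1,0],
  [0.2,-0.5,-41,1,0],
  [0.2,-0.5,-45,1,0],
  [0.2,-0.5,-46.1,1,0],
  [0.2,-0.5,-46.1,1,0],
  [0.2,-0.5,-46.1,1,0],
  [0.2,-0.5,-46.1,1,0],
])

```text
time_s: 9.5
ee_pos: [0.5447, -0.2427, 0.2113]
eef_rot: [3.142, 0.0, 3.005]
force: [0.0, -0.0, -0.3]
grip_width: 0.0749
grip_force: 0.0
```

Run:
```python
from h import *
c,o=wsnap('w3'); print(o['time_s'],o['ee_pos'],o['eef_rot'])
im=c['image'];cv2.imwrite('pics/w3c.png',cv2.resize(im[110:260,160:360],None,fx=4,fy=4,interpolation=cv2.INTER_CUBIC)[:,:,::-1])
```

```text
9.5 [ 0.54468052 -0.2426887   0.21129076] [3.14156074e+00 4.28043299e-05 3.00460190e+00]
```

View pics/w3c.png

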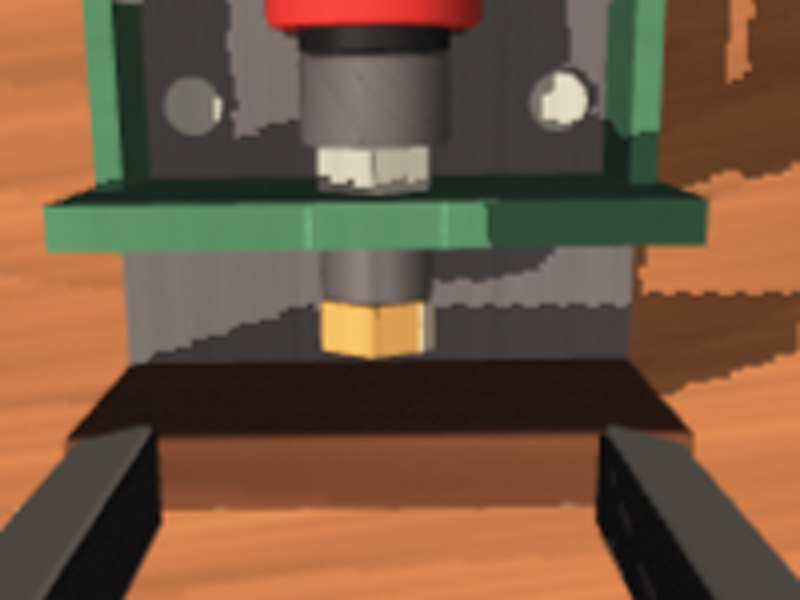

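The crop shows the brass head at (320–432, 302–355), the upright's top strip at rows 205–250 and the beam's top at rows 433–508. Both fingers straddle the head.

Run:
```python
from h import *
c=load('w3')
f=lambda x,y,z:np.round(cast(c,160+x/4,110+y/4,z,c['T'])*1000,1)
Y=np.deg2rad(-7.5);R=np.array([[np.cos(Y),np.sin(Y)],[-np.sin(Y),np.cos(Y)]])
for n,p,z in [('up rear L',(48,252),.09),('up rear R',(706,245),.09),('beam front L',(68,437),.09),('beam front R',(692,433),.09),('beam rear L',(160,510),.09),('collar L',(322,275),.06),('collar R',(432,275),.06),('head front',(375,303),.076),('head rear mid',(375,358),.077)]:
    q=f(*p,z); print(n,q, np.round(R@(q[:2]-[521,-240]),1))
```

```text
up rear L [ 509.4 -323.4   90. ] [ -0.6 -84.2]
up rear R [ 530.7 -156.    90. ] [-1.3 84.5]
beam front L [ 559.1 -328.4   90. ] [ 49.3 -82.7]
beam front R [ 580.7 -163.1   90. ] [49.2 84. ]
beam rear L [ 582.9 -307.8   90. ] [ 70.2 -59.1]
collar L [ 530.  -256.8   60. ] [ 11.1 -15.5]
collar R [ 534.3 -225.7   60. ] [11.3 15.9]
head front [ 536.9 -242.5   76. ] [16.1 -0.4]
head rear mid [ 552.  -244.6   77. ] [31.3 -0.5]
```

Request:
servo_tool([
  [0.2,0.2,0,-3,0.4],
  [0.2,0.2,0,-6,0.4],
  [0.2,0.2,0,-9,0.4],
  [0.2,0.2,0,-11.5,0.4],
  [0.2,0.2,0,-13.5,0.4],
  [0.2,0.2,0,-14.8,0.4],
  [0.2,0.2,0,-15.1,0.4],
  [0.2,0.2,0,-15.1,0.4],
])

```text
time_s: 10.55
ee_pos: [0.5467, -0.2438, 0.0608]
eef_rot: [-3.141, 0.001, 3.01]
force: [0.9, 0.4, -0.1]
grip_width: 0.0751
grip_force: 0.0
```

Request:
servo_tool([
  [0.8,0,0,0,0],
  [0.8,0,0,0,0],
  [0.8,0,0,0,0],
  [0.8,0,0,0,0],
  [0.8,0,0,0,0],
  [0.8,0,0,0,0],
  [0.8,0,0,0,0],
  [0.8,0,0,0,0],
  [0.8,0,0,0,0],
  [0.8,0,0,0,0],
], squeeze=45)

```text
time_s: 11.8
ee_pos: [0.5465, -0.2433, 0.0604]
eef_rot: [3.141, -0.0, 3.01]
force: [-0.2, 4.7, 3.0]
grip_width: 0.0305
grip_force: 45.0
```

Run:
```python
from h import *
c,o=wsnap('w4'); print(o)
im=c['image'];cv2.imwrite('pics/w4c.png',cv2.resize(im[60:260,130:400],None,fx=2.9,fy=2.9,interpolation=cv2.INTER_CUBIC)[:,:,::-1])
```

```text
{'time_s': 11.8, 'qpos': array([-4.80343776e-01,  5.81828857e-01,  1.52412609e+00,  7.90122039e-04,
        1.03591970e+00, -1.92023037e+00]), 'joint_vel': array([ 3.33610304e-04,  5.76004196e-05,  1.14568424e-03, -1.62881910e-03,
        8.52983884e-04,  5.56989237e-06]), 'tau': array([-3.04704644e+00, -6.20914650e+01, -3.05219150e+01, -1.25082605e+00,
       -6.56768270e-01,  2.38845998e-02]), 'ee_pos': array([ 0.54654362, -0.24331205,  0.06037017]), 'eef_rot': array([ 3.14085748e+00, -3.23852460e-05,  3.01028009e+00]), 'force': array([-0.20243952,  4.65680761,  3.02359971]), 'moment': array([ 1.25296698, -0.02051062,  0.02200677]), 'grip_force': 45.000342931598425, 'grip_width': 0.030492479597300982}
```

View pics/w4c.png

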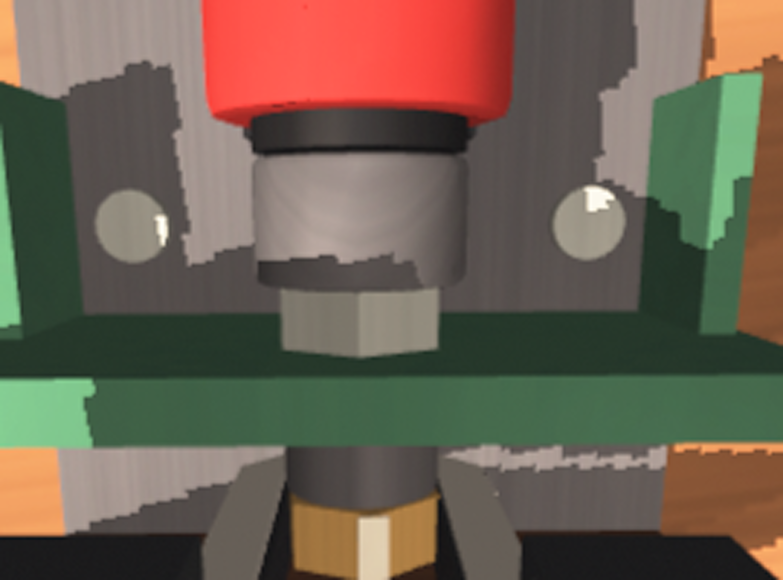

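Both fingers grip the flats (30.5 mm opening), with the painted corner at the top, around crop pixel (373,545). I'll hold it here and watch for slip.

Request:
servo_tool([
  [0.8,0,0,0,0],
  [0.8,0,0,0,0],
  [0.8,0,0,0,0],
  [0.8,0,0,0,0],
  [0.8,0,0,0,0],
  [0.8,0,0,0,0],
  [0.8,0,0,0,0],
  [0.8,0,0,0,0],
  [0.8,0,0,0,0],
  [0.8,0,0,0,0],
  [0.8,0,0,0,0],
  [0.8,0,0,0,0],
  [0.8,0,0,0,0],
  [0.8,0,0,0,0],
  [0.8,0,0,0,0],
  [0.8,0,0,0,0],
  [0.8,0,0,0,0],
  [0.8,0,0,0,0],
  [0.8,0,0,0,0],
  [0.8,0,0,0,0],
])

```text
time_s: 14.35
ee_pos: [0.5465, -0.2433, 0.0604]
eef_rot: [3.141, -0.0, 3.01]
force: [-0.4, 5.1, 3.0]
grip_width: 0.0308
grip_force: 45.0
```

Request:
servo_tool([
  [0.8,0,0,0,0],
  [0.8,0,0,0,0],
  [0.8,0,0,0,0],
  [0.8,0,0,0,0],
  [0.8,0,0,0,0],
  [0.8,0,0,0,0],
  [0.8,0,0,0,0],
  [0.8,0,0,0,0],
  [0.8,0,0,0,0],
  [0.8,0,0,0,0],
  [0.8,0,0,0,0],
  [0.8,0,0,0,0],
  [0.8,0,0,0,0],
  [0.8,0,0,0,0],
  [0.8,0,0,0,0],
  [0.8,0,0,0,0],
  [0.8,0,0,0,0],
  [0.8,0,0,0,0],
  [0.8,0,0,0,0],
  [0.8,0,0,0,0],
])

```text
time_s: 16.85
ee_pos: [0.5465, -0.2433, 0.0604]
eef_rot: [3.141, -0.0, 3.01]
force: [1.0, 6.0, 3.3]
grip_width: 0.0306
grip_force: 45.0
```

Request:
servo_tool([
  [0.8,0,0,0,0],
  [0.8,0,0,0,0],
  [0.8,0,0,0,0],
  [0.8,0,0,0,0],
  [0.8,0,0,0,0],
  [0.8,0,0,0,0],
  [0.8,0,0,0,0],
  [0.8,0,0,0,0],
  [0.8,0,0,0,0],
  [0.8,0,0,0,0],
  [0.8,0,0,0,0],
  [0.8,0,0,0,0],
  [0.8,0,0,0,0],
  [0.8,0,0,0,0],
  [0.8,0,0,0,0],
  [0.8,0,0,0,0],
  [0.8,0,0,0,0],
  [0.8,0,0,0,0],
  [0.8,0,0,0,0],
  [0.8,0,0,0,0],
])

```text
time_s: 19.35
ee_pos: [0.5465, -0.2433, 0.0604]
eef_rot: [3.141, -0.0, 3.01]
force: [-0.3, 5.0, 4.2]
grip_width: 0.0306
grip_force: 45.0
```

Request:
servo_tool([
  [0.8,0,0,0,0],
  [0.8,0,0,0,0],
  [0.8,0,0,0,0],
  [0.8,0,0,0,0],
  [0.8,0,0,0,0],
  [0.8,0,0,0,0],
  [0.8,0,0,0,0],
  [0.8,0,0,0,0],
  [0.8,0,0,0,0],
  [0.8,0,0,0,0],
  [0.8,0,0,0,0],
  [0.8,0,0,0,0],
  [0.8,0,0,0,0],
  [0.8,0,0,0,0],
  [0.8,0,0,0,0],
  [0.8,0,0,0,0],
  [0.8,0,0,0,0],
  [0.8,0,0,0,0],
  [0.8,0,0,0,0],
  [0.8,0,0,0,0],
])

```text
time_s: 21.85
ee_pos: [0.5465, -0.2433, 0.0604]
eef_rot: [3.141, -0.0, 3.01]
force: [-0.7, 5.3, 3.1]
grip_width: 0.0307
grip_force: 45.0
```

Run:
```python
from h import *
c,o=wsnap('w5'); a=snap('scene','s5'); print(o)
im=c['image'];x=cv2.resize(im[60:260,130:400],(400,300));cv2.imwrite('pics/w5c.png',np.hstack([x,cv2.resize(a['image'],(400,300))])[:,:,::-1])
```

```text
{'time_s': 21.85, 'qpos': array([-4.80360965e-01,  5.81854643e-01,  1.52411901e+00,  8.03188750e-04,
        1.03592668e+00, -1.92021127e+00]), 'joint_vel': array([ 4.68568089e-05,  1.96846833e-04,  7.31587565e-04,  9.91573521e-04,
       -1.07504853e-03, -3.47449128e-04]), 'tau': array([-3.04700844e+00, -6.20915437e+01, -3.05221045e+01, -1.25077799e+00,
       -6.56749662e-01,  2.38745013e-02]), 'ee_pos': array([ 0.54653875, -0.24331789,  0.06035735]), 'eef_rot': array([ 3.14083814e+00, -5.26911071e-05,  3.01023714e+00]), 'force': array([-0.69672888,  5.25817966,  3.07360637]), 'moment': array([ 1.22289599e+00, -3.16005057e-02, -5.54354425e-04]), 'grip_force': 45.0002215616405, 'grip_width': 0.03065079232462805}
```

View pics/w5c.png

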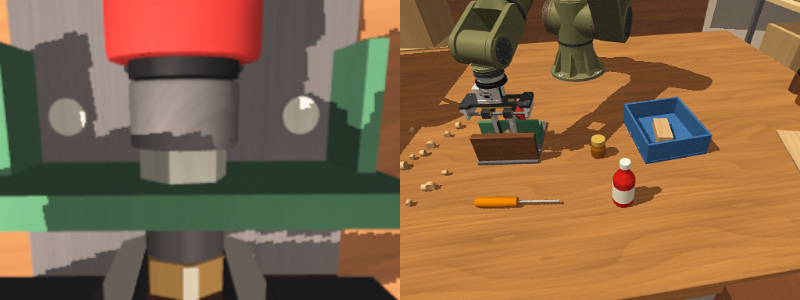

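After 10 s the white mark on the head has not moved, at about (190,280), while the nut at (183,165) has turned. The offcut is in the bin and the bystanders are unmoved, so I'm handing in.

```bash
python3 -c "
from station import ctrl
print(ctrl.hand_in())"
```

```text
the job is handed in; nothing more can be done
None
```

I put the offcut in the scrap bin, then gripped the bolt head and held it still for about 10 s. At about 0.25 rad/s that is an estimated 2.5 rad of nut travel, against 1.57 rad needed. I handed in at about 22 s with the head still gripped and the bottle, jar and screwdriver unmoved; no verdict was returned.

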